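# Clear the edge sander's bed and hold its belt tensioner back

### The arm

A 6-joint arm with a two-finger parallel gripper is mounted at the origin on a cart in front of the work surface, level with it; the furniture and walls round the work are solid. World frame = base frame: x ahead of the robot, y to its left, z up, the work surface at z = 0. Lengths are in m, angles in rad, forces in N, time in s.
With the tool pointing down it reaches from about 0.35 to 0.775 m from the base axis. Payload 5.5 kg.
Tool frame: the origin (TCP) lies at the very end of the fingers, on their centre line; the grasp point (between the pads) lies 19 mm behind it; z points along the fingers, x is the direction in which the jaws open and shut, and the axes are right-handed (so a half turn about z gives the same grasp; the last joint's range is limited). The gripper opens to 85 mm and grips with 20 to 120 N. Pads are 22 mm wide; open, the fingers measure 114 mm over their backs; the gripper's body (76 mm by 85 mm) begins 54 mm behind the grasp point. The pads swing forward as they close: fully open they stand 13 mm farther back than shut.
Start: joints at [1.055, 0.313, 0.046, 1.304, 0, 1.431], TCP at [0.211, 0.535, 0.231] pointing down, gripper open.
Joint ranges: [-2.76, 2.76], [-0.86, 1.69], [-1.03, 1.26], [-2.2, 2.34], [-1.47, 1.5], [-3.14, 3.14]. Speed limits (rad/s): [2.57, 2.57, 3.14, 3.14, 3.14, 3.14].

### API

Orientations are given as a unit quaternion [w, x, y, z].
In Python, from workcell import monitor, eyes, ticket gives the robot as it stands.
- The arm moves only by the tool send_rows, never from a script. Its argument "targets" is a list of rows, each a list of 5 numbers: the shift along the world's x, y, z in m, then the turn about the world's z in degrees, then the closure in counts, from 0 (fully open) to 255 (shut). A call has 1 to 12 rows; each row shifts and turns the commanded pose from where the row before left it; what a row does not reach is not made up. A row lasts 1/10 s, in which the tool goes at most 50 mm and 8.59 degrees, less where a joint would pass 70% of its speed; a pose out of reach is approached as far as the arm can. A call is refused whole if a number of a shift passes 0.05 or a number of a turn 8.59, either way. A call with a gripper value outside its range is refused whole. The fingers move at their own pace and stop on an object; "newtons" is the grip in N (left out, the last holds). Time passes only in rows, so rows that do not move let the fingers close. It gives the time, the measured TCP pose, the force and the opening at its end, in the units of the state.
- monitor.get_state(): the state, without advancing time (a new reading comes with each control period).
- eyes.read_camera(name): name is "scene" or "top" or "wrist"; returns a dict with "img" (384x512x3 uint8, red, green, blue), "z_map" (384x512 float32, m along the optical axis (not along the pixel's ray), 0 where there is no reading), "camera_matrix" (3x3 intrinsics, pixels), "pose" (4x4, takes a point from camera to world coordinates); the wrist camera has in their place "T_tool_cam" (4x4, takes a point from camera to tool coordinates, whose origin is the TCP and whose axes are the tool frame's). Camera axes: x right, y down, z forward; pixel columns grow to the right and rows downward; lengths in m; the calibration is good to about 2 mm. A picture is of the moment at which its call begins: read the wrist's pose just before it.
- ticket.hand_in(): hands the job in, once; it reports no verdict.
Trained networks look in the newest picture that a camera, given by its name, has taken for a name from the list of things; names that differ only in an ending like _2 or _b are one class to them, and where a whole thing is asked for, a point or a joint stands for the part that bears it (a point fixed in the world has none). Each returns a list of dicts, best first, with "conf" (0 to 1); they miss things now and then, are a little off and sometimes report something else, mostly with a low value. They report only what shows in the picture. A call takes as long as a camera call. They do not tell look-alikes from the thing itself.
- eyes.spot_in(name, camera): "xyz" ([x, y, z] in m, in world coordinates, good to about 4 mm: the middle of the surface that is visible of it).
- eyes.tip_of(name, camera): "xyz" ([x, y, z] in m, in world coordinates, good to about 4 mm: a listed point, or the origin of a listed thing).
The state is a dict: "clock": time; "joint_pos": joint angles; "qvel": joint speeds; "tau": joint torques, N m; "tcp_pos": TCP position; "orientation": TCP orientation; "wrist_force": force on the tool from outside, world axes, zero at the start; "ft_torque": the same for the moment, N m; "finger_gap": finger opening in m.
Only numpy, scipy, OpenCV 4.12 (cv2) and the standard library are available. Lean on these libraries where they do the work, as an engineer would, in place of code of your own. Each camera call takes 0.05 s, during which the arm holds its last target.

### The job

The belt of the small edge sander is to be changed. First take the two paste tins off the sander's bed and stand them upright in the divided crate, one to a cell; then push the sprung tensioner arm by its idler roller away from you, past the click of the ratchet pawl, all the way back to its rubber stop, and finish while still holding it pressed back there, so that the robot and not the pawl carries the spring. Leave the loose spanner, punch and air coupler lying about as they are.

Things in the scene. Friction and masses are not known exactly. Their poses are not given: they have to be found in the camera images.
- sander: Small bench edge sander without its belt, fixed: grey bed plate 10 mm thick, about 220 mm deep and 270 mm wide, its rear left corner cut away; black upright drum (foot 68 mm, 81 mm high) at the rear, at (88, -40) mm. Origin on the bench top under the plate (it reaches 100 mm to the front, 120 to the rear, 130 to +y, 140 to -y); x points to the rear, away from the robot, y left, z up. Arm pivot at (-20, 100) mm.
- idler_roller (a point): Middle of the aluminium idler roller near the free end of the arm: upright cylinder 36 mm across, from 35 to 79 mm above the bench top (this point 57 mm), screw head on top to 84 mm. It moves with the arm, does not spin; below it a dark block 26 x 34 mm. At rest at about (-61, -60) mm in the sander's frame, at the stop (30, -57) mm, on an arc bulging 6 mm to -y. Bed in front of it is free.
- tensioner (a joint): Angle (rad) of the tensioner arm, a steel bar at 18 to 28 mm above the bench, swinging level, roller 165 mm from the pivot. 0: as found, sprung forward; grows as the roller goes to the sander's +x. From about 0.37 the arm lifts the pawl, which snaps in behind it at 0.46; rubber stop at 0.56. From 0.49 the pawl carries nothing. Spring at the roller: 5 N at 0, 8.5 N at the stop; pawl adds a few N.
- pawl (a joint): Travel (m) of the ratchet pawl, a small steel slider in a guide on the bed beyond the arm's free end, on the sander's -y side. 0: sprung fully inward. The passing arm pushes it outward about 6 mm and it snaps back to about 0 at the click. It need not be touched.
- slim_tin: Upright metal paste tin with a lid, 42 mm across and 82 mm high, about 0.15 kg. Origin: centre of its underside; z up along the tin. It starts on the sander's bed (10 mm above the bench top) behind the arm, the two tins side by side in the sander's y, 83 to 97 mm apart; which one is left varies.
- wide_tin: Upright metal paste tin with a lid, 50 mm across and 74 mm high, about 0.15 kg. Origin: centre of its underside; z up along the tin. Starts beside the slim tin on the sander's bed.
- crate: Low plywood crate, fixed to the bench, 139 x 139 mm and 36 mm high, walls and dividers 5 mm, split by a cross into four square cells of 62 mm; the cell floors are 5 mm above the bench top. Origin: centre of its underside; axes along its walls, z up.
- cell0 (a point): Centre of the floor of a cell of the crate (crate's -x, +y corner).
- cell1 (a point): Centre of the floor of a cell of the crate (-x, -y corner).
- cell2 (a point): Centre of the floor of a cell of the crate (+x, +y corner).
- cell3 (a point): Centre of the floor of a cell of the crate (+x, -y corner).
- spanner_b: Loose flat spanner, 112 x 18 x 4 mm, that lies on the rear left of the sander's bed. Leave it alone.
- punch_c: Loose steel punch, 120 x 9 x 9 mm, on the bench near its front edge. Leave it alone.
- coupler_a: Loose air coupler, 88 x 26 x 26 mm, on the bench near its front edge, right of the crate. Leave it alone.
There are look-alikes about, which are no part of the job. What is shaped like the slim_tin but yellow is not meant.

How it is judged:
On the way, in this order (a step that is already met when the one before it is completed fails the run):
1. both tins stand upright in cells of the crate, released ((horizontal distance between slim_tin and cell0 below 0.018 m or horizontal distance between slim_tin and cell1 below 0.018 m or horizontal distance between slim_tin and cell2 below 0.018 m or horizontal distance between slim_tin and cell3 below 0.018 m) and z of each of slim_tin, wide_tin in the frame of crate below 0.01 m and angle between each of slim_tin, wide_tin's own z axis and vertical below 0.12 rad and contact force between the fingers and slim_tin below 0.1 N and (horizontal distance between wide_tin and cell0 below 0.018 m or horizontal distance between wide_tin and cell1 below 0.018 m or horizontal distance between wide_tin and cell2 below 0.018 m or horizontal distance between wide_tin and cell3 below 0.018 m) and contact force between the fingers and wide_tin below 0.1 N), for 0.2 s.
2. the tensioner arm is pushed back past the pawl, which has snapped in behind it (value of joint tensioner above 0.49 rad and value of joint pawl below 0.003 m), for 0.2 s.
At the end, for the whole second after the job is handed in: Each tin stands upright (within 0.12 rad) on the floor of a crate cell, within 18 mm of the cell's centre, released and at rest; the tensioner is at 0.49 rad or more with the pawl back in (under 3 mm), and the fingers (or the rest of the gripper) still press on it with more than 3 N (all of step 1 and all of step 2 and contact force between any of the fingers, the arm and sander above 3 N and linear speed of each of slim_tin, wide_tin below 0.02 m/s); the arm keeps its last pose, push and grip.
It fails at once if the spanner is pushed out of its place (more than 40 mm) (distance of spanner_b from where it was at the start of the episode above 0.04 m).
It fails at once if the punch is pushed out of its place (more than 40 mm) (distance of punch_c from where it was at the start of the episode above 0.04 m).
It fails at once if the coupler is pushed out of its place (more than 40 mm) (distance of coupler_a from where it was at the start of the episode above 0.04 m).
It also fails if it takes over 72 s, if anything falls off the work surface, if the arm or the gripper's body presses on something with over 40 N, if the wrist force passes 120 N, or if a joint passes its speed limit or range.

## Working session

There is one attempt and no reset: what is moved stays moved. The work goes in short steps, Python scripts to look and compute and a tool call to move; the robot and the scene stay as the last step left them, time stands still between calls to the robot, and variables do not carry over. Pictures are saved under pics/ and viewed, and the job is handed in when it is done.

Besides the shell and the picture viewer there is one more tool, called after ">>>" in YAML: its name, and indented under it one key for each argument. send_rows: Moves the arm, as the interface text tells. Its arguments: {"type":"object","properties":{"targets":{"type":"array"},"newtons":{"type":"number"}},"required":["targets"]}

```bash
mkdir -p pics; ls; cat > h.py <<'E'
import numpy as np, cv2
from workcell import monitor, eyes, ticket
def save(c,name):
    d=eyes.read_camera(c); cv2.imwrite('pics/'+name,cv2.cvtColor(d['img'],cv2.COLOR_RGB2BGR)); np.savez('pics/'+name[:-4],**d); return d
E
python3 - <<'E'
from h import *
s=monitor.get_state(); print({k:np.round(v,3) for k,v in s.items()})
for c in ['scene','top']:
    d=save(c,c+'0.png')
    for n in ['slim_tin','wide_tin','crate','sander','idler_roller','cell0','cell1','cell2','cell3','spanner_b','punch_c','coupler_a']:
        print(c,n,[(np.round(r['xyz'],3).tolist(),round(float(r['conf']),2)) for r in eyes.tip_of(n,c)])
E
```

```text
pics
{'clock': np.float64(0.0), 'joint_pos': array([1.055, 0.314, 0.045, 1.304, 0.   , 1.431]), 'qvel': array([-0.001,  0.002, -0.002, -0.001,  0.001,  0.002]), 'tau': array([-0.0000e+00, -4.8062e+01,  2.9854e+01,  1.9000e-02, -0.0000e+00,
        0.0000e+00]), 'tcp_pos': array([0.211, 0.534, 0.23 ]), 'orientation': array([ 0.   ,  0.827,  0.563, -0.001]), 'wrist_force': array([-0.892,  0.406, -0.136]), 'ft_torque': array([ 0.019, -0.004, -0.045]), 'finger_gap': np.float64(0.086)}
scene slim_tin [([0.654, -0.157, 0.001], 0.85), ([0.566, 0.191, 0.011], 0.54), ([0.554, -0.116, 0.001], 0.23)]
scene wide_tin [([0.552, 0.28, 0.012], 0.91)]
scene crate [([0.512, -0.089, 0.001], 0.67)]
scene sander [([0.555, 0.23, -0.0], 0.82)]
scene idler_roller [([0.507, 0.165, 0.057], 0.68)]
scene cell0 [([0.556, -0.118, 0.003], 0.86), ([0.47, -0.066, 0.006], 0.84), ([0.492, -0.129, 0.002], 0.76), ([0.537, -0.052, 0.006], 0.59)]
scene cell1 [([0.556, -0.118, 0.003], 0.86), ([0.47, -0.066, 0.006], 0.84), ([0.492, -0.129, 0.002], 0.76), ([0.537, -0.052, 0.006], 0.59)]
scene cell2 [([0.556, -0.118, 0.003], 
[... 726 characters left out ...]
-0.064, 0.007], 0.95), ([0.487, -0.133, 0.005], 0.89), ([0.556, -0.116, 0.002], 0.86), ([0.538, -0.049, 0.01], 0.79)]
top cell1 [([0.475, -0.064, 0.007], 0.95), ([0.487, -0.133, 0.005], 0.89), ([0.556, -0.116, 0.002], 0.86), ([0.538, -0.049, 0.01], 0.79)]
top cell2 [([0.475, -0.064, 0.007], 0.95), ([0.487, -0.133, 0.005], 0.89), ([0.556, -0.116, 0.002], 0.86), ([0.538, -0.049, 0.01], 0.79)]
top cell3 [([0.475, -0.064, 0.007], 0.95), ([0.487, -0.133, 0.005], 0.89), ([0.556, -0.116, 0.002], 0.86), ([0.538, -0.049, 0.01], 0.79)]
top spanner_b [([0.593, 0.306, 0.014], 0.53)]
top punch_c [([0.381, 0.02, 0.004], 0.61), ([0.488, -0.134, 0.003], 0.57)]
top coupler_a [([0.392, -0.308, -0.004], 0.52)]
```

View pics/scene0.png

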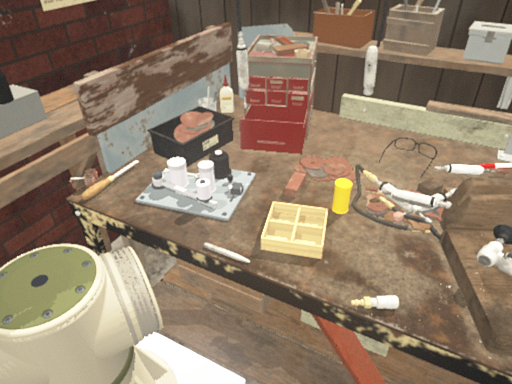

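View pics/top0.png

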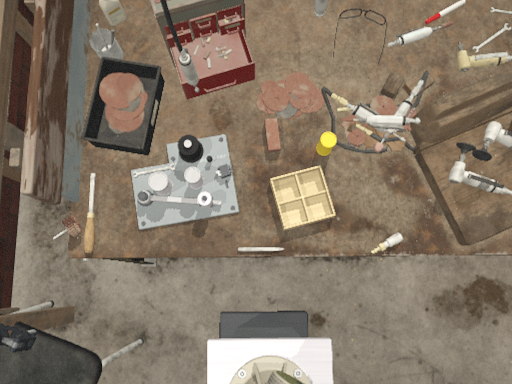

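The scene picture shows the yellow look-alike at (342,196), the two white tins on the bed at (176,172) and (206,172), and the crate at (296,230). In the top view these are the yellow one at (327,143), the tins at (158,182) and (193,175), and the crate at (302,198). I'll enlarge and measure.

```bash
python3 - <<'E'
import numpy as np, cv2
d=np.load('pics/top0.npz')
K=d['camera_matrix'];T=d['pose'];z=d['z_map']
v,u=np.mgrid[0:384,0:512]
P=np.stack([(u-K[0,2])/K[0,0]*z,(v-K[1,2])/K[1,1]*z,z],-1)@T[:3,:3].T+T[:3,3]
np.save('pics/P0.npy',P)
im=cv2.cvtColor(d['img'],cv2.COLOR_RGB2BGR)
cv2.imwrite('pics/crop0.png',cv2.resize(im[125:235,120:345],None,fx=3.5,fy=3.5,interpolation=cv2.INTER_CUBIC))
def reg(n,c,r,zl,zh):
    m=(np.hypot(P[...,0]-c[0],P[...,1]-c[1])<r)&(P[...,2]>zl)&(P[...,2]<zh)&(z>0)
    Q=P[m]; (cx,cy),rr=cv2.minEnclosingCircle(Q[:,:2].astype(np.float32))
    print(n,m.sum(),Q.mean(0).round(4),'mec',round(cx,4),round(cy,4),round(rr,4),'z',np.percentile(Q[:,2],[5,50,95]).round(4))
reg('slim',(.565,.193),.04,.085,.1)
reg('wide',(.55,.278),.04,.077,.1)
reg('yellow',(.652,-.156),.04,.074,.1)
reg('idler',(.507,.164),.03,.07,.095)
m=(np.hypot(P[...,0]-.514,P[...,1]+.091)<.11)&(P[...,2]>.03)&(P[...,2]<.042)
Q=P[m][:,:2].astype(np.float32); r=cv2.minAreaRect(Q); print('crate',r)
print(np.round(P[0:1,0],2))
m=(np.hypot(P[...,0]-.56,P[...,1]-.23)<.2)&(P[...,2]>.006)&(P[...,2]<.014)
print('bed',cv2.minAreaRect(P[m][:,:2].astype(np.float32)))
E
```

```text
slim 217 [0.5639 0.1926 0.092 ] mec 0.5646 0.1925 0.0215 z [0.0885 0.0923 0.0954]
wide 310 [0.5504 0.2803 0.0839] mec 0.5505 0.2808 0.0253 z [0.0802 0.0837 0.0876]
yellow 211 [ 0.6565 -0.1545  0.0817] mec 0.6569 -0.1551 0.0216 z [0.0766 0.0821 0.0858]
idler 157 [0.5057 0.1632 0.0805] mec 0.5059 0.1637 0.0179 z [0.0753 0.0807 0.0849]
crate ((0.5166536569595337, -0.08925682306289673), (0.14010275900363922, 0.1392516940832138), 14.66668701171875)
[[1.11 0.77 0.01]]
bed ((0.562319815158844, 0.2312401533126831), (0.3941241204738617, 0.37615808844566345), 74.9492416381836)
```

View pics/crop0.png

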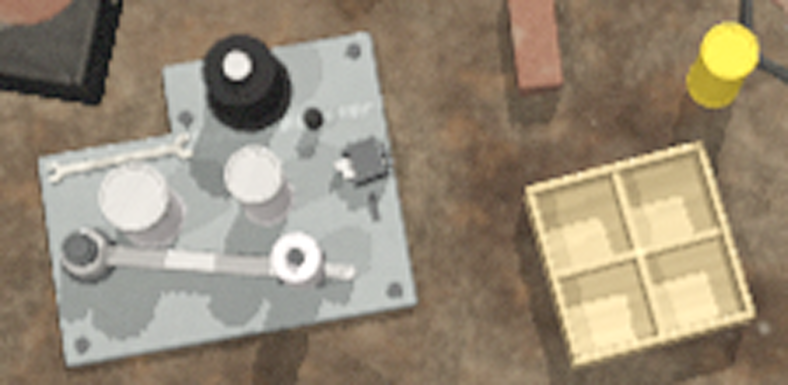

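Candidates for slim_tin are the white tin at (193,175) and the yellow one at (327,143). The white one fits: it stands on the bed with its top at 92 mm, r ≈ 21.5 mm, 89 mm from the wide tin. The enlarged crop confirms it. Next I move above it, turning the jaws to the sander's y axis (yaw ≈ 9.5°).

>>> send_rows:
  targets:
    - [0.035,-0.034,0,3.1,0]
    - [0.035,-0.034,0,3.1,0]
    - [0.035,-0.034,0,3.1,0]
    - [0.035,-0.034,0,3.1,20]
    - [0.035,-0.034,0,3.1,50]
    - [0.035,-0.034,0,3.1,50]
    - [0.035,-0.034,0,3.1,50]
    - [0.035,-0.034,0,3.1,50]
    - [0.035,-0.034,0,3.1,50]
    - [0.035,-0.034,0,3.1,50]
    - [0,0,0,0,50]
    - [0,0,0,0,50]
  newtons: 30

```text
clock: 2.5
tcp_pos: [0.5616, 0.1938, 0.2308]
orientation: [-0.0, 0.648, 0.762, -0.0]
wrist_force: [-0.7, 0.6, 0.2]
finger_gap: 0.0688
```

```bash
python3 - <<'E'
from h import *
from scipy.spatial.transform import Rotation as R
s=monitor.get_state(); d=save('wrist','w0.png')
q=s['orientation']; M=np.eye(4); M[:3,:3]=R.from_quat([q[1],q[2],q[3],q[0]]).as_matrix(); M[:3,3]=s['tcp_pos']
T=M@d['T_tool_cam']; K=d['camera_matrix'];z=d['z_map'];v,u=np.mgrid[0:384,0:512]
P=np.stack([(u-K[0,2])/K[0,0]*z,(v-K[1,2])/K[1,1]*z,z],-1)@T[:3,:3].T+T[:3,3]
def reg(n,c,r,zl,zh):
    m=(np.hypot(P[...,0]-c[0],P[...,1]-c[1])<r)&(P[...,2]>zl)&(P[...,2]<zh)&(z>0)
    if m.sum()<5: print(n,'none');return
    Q=P[m]; print(n,m.sum(),cv2.minEnclosingCircle(Q[:,:2].astype(np.float32)),np.median(Q[:,2]))
reg('slim',(.565,.193),.04,.085,.1)
reg('wide',(.55,.278),.04,.077,.1)
reg('idler',(.507,.164),.03,.07,.095)
E
```

```text
slim 1081 ((0.564094603061676, 0.19202928245067596), 0.021011775359511375) 0.09105960110374711
wide 1480 ((0.5506065487861633, 0.27946552634239197), 0.025199951604008675) 0.08309404715053409
idler 860 ((0.5055203437805176, 0.16245917975902557), 0.0179226566106081) 0.07935269300890144
```

View pics/w0.png

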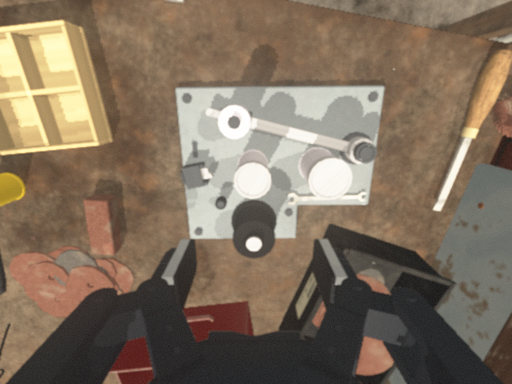

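The wrist view shows slim at (253,180), wide at (327,177) and the roller at (234,122). It agrees with the top camera within 1.5 mm. Descend and grip.

>>> send_rows:
  targets:
    - [0.0026,-0.0017,-0.02,0,50]
    - [0,0,-0.035,0,50]
    - [0,0,-0.035,0,50]
    - [0,0,-0.03,0,50]
    - [0,0,-0.03,0,50]
    - [0,0,-0.02,0,50]
    - [0,0,-0.01,0,50]
    - [0,0,0,0,50]
    - [0,0,0,0,255]
    - [0,0,0,0,255]
    - [0,0,0,0,255]
    - [0,0,0,0,255]

```text
clock: 3.75
tcp_pos: [0.5648, 0.1936, 0.053]
orientation: [0.001, 0.646, 0.763, 0.001]
wrist_force: [-0.3, 0.7, 6.6]
finger_gap: 0.0401
```

>>> send_rows:
  targets:
    - [0,0,0,0,255]
    - [0,0,0,0,255]

```text
clock: 3.95
tcp_pos: [0.5648, 0.1935, 0.053]
orientation: [0.001, 0.646, 0.763, 0.001]
wrist_force: [-0.9, 0.5, 5.1]
finger_gap: 0.0401
```

>>> send_rows:
  targets:
    - [0,0,0.015,0,255]
    - [0,0,0.035,0,255]
    - [0,0,0.035,0,255]
    - [0,0,0.015,0,255]
    - [0,-0.02,0,0,255]
    - [0,-0.035,0,0,255]
    - [-0.002,-0.04,0,0,255]
    - [-0.002,-0.045,0,0,255]
    - [-0.002,-0.045,0,0,255]
    - [-0.002,-0.045,0,0,255]
    - [0,-0.04,0,0,255]
    - [0,-0.025,0,0,255]

```text
clock: 5.15
tcp_pos: [0.5552, -0.1048, 0.1512]
orientation: [0.0, 0.647, 0.762, -0.0]
wrist_force: [0.7, 0.4, -1.4]
finger_gap: 0.0403
```

>>> send_rows:
  targets:
    - [0,-0.012,0,0,255]
    - [0,0,0,0,255]
    - [0,0,0,0,255]

```text
clock: 5.45
tcp_pos: [0.5554, -0.113, 0.1511]
orientation: [-0.001, 0.646, 0.763, 0.0]
wrist_force: [0.4, 0.4, -1.4]
finger_gap: 0.0399
```

```bash
python3 - <<'E'
from h import *
save('scene','scene1.png'); save('wrist','w1.png')
print(monitor.get_state()['tcp_pos'])
E
```

```text
[ 0.55552257 -0.1123093   0.15121875]
```

View pics/scene1.png

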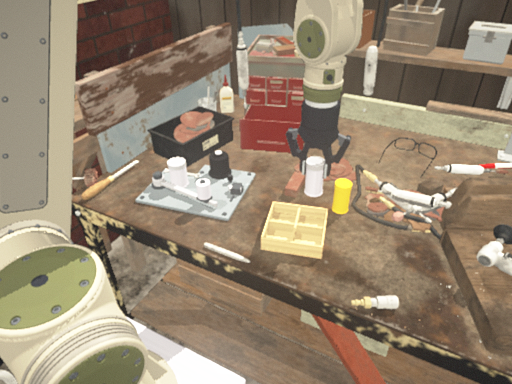

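View pics/w1.png

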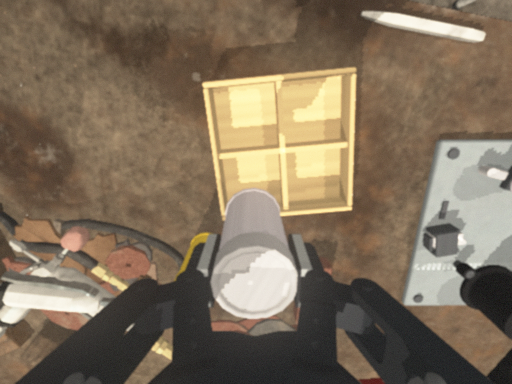

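The tin hangs upright in the jaws (scene (314,176)), above the far right cell (cell3). Lower it.

>>> send_rows:
  targets:
    - [0.0008,-0.001,-0.02,0,255]
    - [0,0,-0.025,0,255]
    - [0,0,-0.025,0,255]
    - [0,0,-0.015,0,255]
    - [0,0,-0.008,0,255]
    - [0,0,-0.004,0,255]
    - [0,0,-0.002,0,255]
    - [0,0,0,0,255]
    - [0,0,0,0,255]

```text
clock: 6.45
tcp_pos: [0.5571, -0.115, 0.0532]
orientation: [0.001, 0.646, 0.763, 0.0]
wrist_force: [0.6, 0.1, -2.1]
finger_gap: 0.0401
```

>>> send_rows:
  targets:
    - [0,0,-0.002,0,255]
    - [0,0,-0.002,0,255]
    - [0,0,0,0,255]
    - [0,0,0,0,255]

```text
clock: 6.85
tcp_pos: [0.5564, -0.1149, 0.0483]
orientation: [-0.0, 0.646, 0.763, 0.0]
wrist_force: [0.2, 0.3, -3.2]
finger_gap: 0.0405
```

>>> send_rows:
  targets:
    - [0,0,-0.0015,0,255]
    - [0,0,0,0,255]
    - [0,0,0,0,255]

```text
clock: 7.15
tcp_pos: [0.557, -0.1149, 0.048]
orientation: [0.001, 0.646, 0.763, 0.0]
wrist_force: [-2.0, 1.2, 5.5]
finger_gap: 0.0402
```

Contact with the floor (+5 N up). Release and lift.

>>> send_rows:
  targets:
    - [0,0,0,0,50]
    - [0,0,0,0,50]
    - [0,0,0,0,50]
    - [0,0,0.01,0,50]
    - [0,0,0.03,0,50]
    - [0,0,0.04,0,50]
    - [0,0,0.04,0,50]
    - [0,0.0,0.02,0,50]
    - [0,0.02,0,0,40]
    - [0,0.04,0,0,40]
    - [0,0.04,0,0,40]
    - [0,0.04,0,0,40]

```text
clock: 8.35
tcp_pos: [0.5564, 0.0263, 0.1877]
orientation: [0.0, 0.647, 0.763, 0.0]
wrist_force: [0.2, -0.5, -0.5]
finger_gap: 0.0721
```

>>> send_rows:
  targets:
    - [0,0.04,0,0,40]
    - [0,0.04,0,0,40]
    - [0,0.04,0,0,40]
    - [0,0.04,0,0,40]
    - [0,0.04,0,0,40]
    - [-0.005,0.03,0,0,40]
    - [0,0.02,0,0,40]
    - [0,0,0,0,40]
    - [0,0,0,0,40]

```text
clock: 9.25
tcp_pos: [0.5513, 0.2754, 0.1871]
orientation: [0.0, 0.646, 0.763, -0.0]
wrist_force: [-0.6, -0.6, -0.4]
finger_gap: 0.0721
```

```bash
python3 - <<'E'
from h import *
print(monitor.get_state()['tcp_pos'])
d=save('scene','scene2.png'); d=save('top','top2.png')
K=d['camera_matrix'];T=d['pose'];z=d['z_map'];v,u=np.mgrid[0:384,0:512]
P=np.stack([(u-K[0,2])/K[0,0]*z,(v-K[1,2])/K[1,1]*z,z],-1)@T[:3,:3].T+T[:3,3]
for n,c,zl in [('slim',(.556,-.114),.07),('wide',(.55,.279),.075)]:
    m=(np.hypot(P[...,0]-c[0],P[...,1]-c[1])<.04)&(P[...,2]>zl)&(P[...,2]<.1)&(z>0)
    if m.sum()>5: print(n,cv2.minEnclosingCircle(P[m][:,:2].astype(np.float32)),np.median(P[m][:,2]))
E
```

```text
[0.55131885 0.2753839  0.18712675]
slim ((0.5559579730033875, -0.11493142694234848), 0.02122673951089382) 0.08699617615993416
wide ((0.5503389835357666, 0.2803522050380707), 0.025258107110857964) 0.08370997698466809
```

View pics/scene2.png

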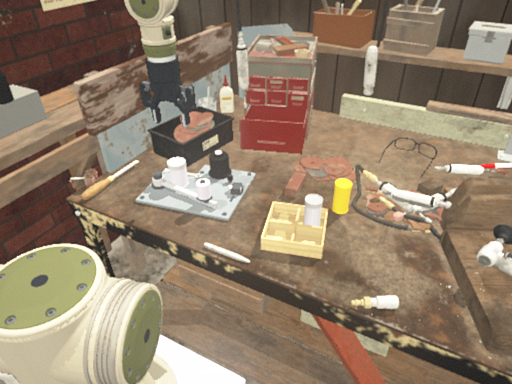

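```bash
python3 - <<'E'
import numpy as np
P=np.load('pics/P0.npy')
m=(np.hypot(P[...,0]-.52,P[...,1]-.327)<.03)&(P[...,2]>.025)
Q=P[m];print(len(Q),Q.min(0),Q.max(0))
E
```

```text
171 [0.50238973 0.2975155  0.02525539] [0.53519094 0.34319615 0.05515363]
```

Slim tin confirmed in its cell (top at 87 mm, 1 mm off centre). For the wide tin I turn the jaws −15° so the left finger clears the pivot boss (52 mm high).

>>> send_rows:
  targets:
    - [-0.001,0.0045,0,-7.5,40]
    - [0,0,-0.01,-7.5,40]
    - [0,0,-0.03,0,40]
    - [0,0,-0.035,0,40]
    - [0,0,-0.03,0,40]
    - [0,0,-0.02,0,40]
    - [0,0,-0.014,0,40]
    - [0,0,0,0,40]
    - [0,0,0,0,40]

```text
clock: 10.25
tcp_pos: [0.5511, 0.2793, 0.0486]
orientation: [0.0, 0.741, 0.672, 0.0]
wrist_force: [0.7, 0.2, 0.5]
finger_gap: 0.072
```

>>> send_rows:
  targets:
    - [0,0,0,0,255]
    - [0,0,0,0,255]
    - [0,0,0,0,255]
    - [0,0,0,0,255]
    - [0,0,0,0,255]

```text
clock: 10.75
tcp_pos: [0.5517, 0.28, 0.0496]
orientation: [0.001, 0.74, 0.672, 0.001]
wrist_force: [-1.0, -2.0, 6.2]
finger_gap: 0.0481
```

>>> send_rows:
  targets:
    - [0,0,0.015,0,255]
    - [0,0,0.035,0,255]
    - [0,0,0.035,0,255]
    - [0,0,0.02,0,255]
    - [0,-0.02,0,3,255]
    - [-0.006,-0.036,0,4,255]
    - [-0.01,-0.045,0,4,255]
    - [-0.012,-0.045,0,4,255]
    - [-0.013,-0.045,0,0,255]
    - [-0.012,-0.045,0,0,255]
    - [-0.012,-0.04,0,0,255]
    - [-0.008,-0.035,0,0,255]

```text
clock: 11.95
tcp_pos: [0.4762, -0.0329, 0.153]
orientation: [-0.0, 0.647, 0.763, -0.0]
wrist_force: [0.8, -0.4, -2.4]
finger_gap: 0.0482
```

>>> send_rows:
  targets:
    - [-0.003,-0.025,0,0,255]
    - [0,-0.01,0,0,255]
    - [0,0,0,0,255]
    - [0,0,0,0,255]

```text
clock: 12.35
tcp_pos: [0.4745, -0.0657, 0.1528]
orientation: [-0.0, 0.646, 0.763, 0.0]
wrist_force: [0.9, -0.1, -1.4]
finger_gap: 0.0479
```

```bash
python3 - <<'E'
from h import *
save('scene','scene3.png')
print(monitor.get_state()['tcp_pos'],monitor.get_state()['wrist_force'])
E
```

```text
[ 0.47455023 -0.06528245  0.15276887] [-0.63088571  0.10069211 -1.77767379]
```

View pics/scene3.png

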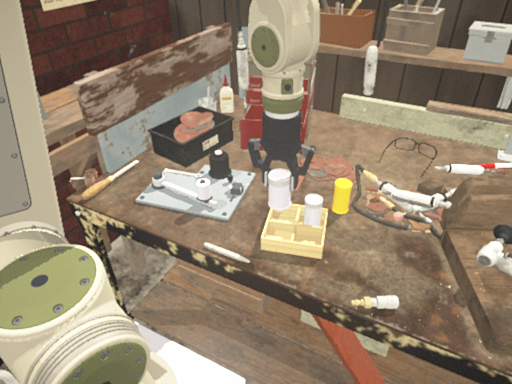

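The wide tin is held upright at (280,190), above the near-left cell (cell0). Final TCP height is about 0.044, since the bed grasp was at 0.0493.

>>> send_rows:
  targets:
    - [0,-0.0005,-0.02,0,255]
    - [0,0,-0.03,0,255]
    - [0,0,-0.025,0,255]
    - [0,0,-0.015,0,255]
    - [0,0,-0.008,0,255]
    - [0,0,-0.006,0,255]
    - [0,0,0,0,255]
    - [0,0,0,0,255]
    - [0,0,0,0,255]

```text
clock: 13.3
tcp_pos: [0.4752, -0.0669, 0.0497]
orientation: [0.001, 0.646, 0.763, 0.0]
wrist_force: [-0.0, -0.2, -1.2]
finger_gap: 0.0478
```

>>> send_rows:
  targets:
    - [0,0,-0.002,0,255]
    - [0,0,0,0,255]
    - [0,0,0,0,255]

```text
clock: 13.6
tcp_pos: [0.4745, -0.0669, 0.0469]
orientation: [0.0, 0.646, 0.763, 0.0]
wrist_force: [-0.4, 0.6, -1.2]
finger_gap: 0.0481
```

>>> send_rows:
  targets:
    - [0,0,-0.002,0,255]
    - [0,0,0,0,255]
    - [0,0,0,0,255]

```text
clock: 13.9
tcp_pos: [0.4744, -0.0668, 0.0447]
orientation: [-0.0, 0.646, 0.763, -0.0]
wrist_force: [-0.3, -0.5, -0.7]
finger_gap: 0.0482
```

>>> send_rows:
  targets:
    - [0,0,-0.001,0,255]
    - [0,0,0,0,255]
    - [0,0,0,0,255]

```text
clock: 14.2
tcp_pos: [0.4748, -0.0668, 0.0446]
orientation: [0.0, 0.646, 0.763, 0.0]
wrist_force: [-1.7, -0.4, 5.3]
finger_gap: 0.048
```

>>> send_rows:
  targets:
    - [0,0,0,0,40]
    - [0,0,0,0,40]
    - [0,0,0,0,40]
    - [0,0,0.01,0,40]
    - [0,0,0.03,0,40]
    - [0,0,0.04,0,40]
    - [0,0,0.04,0,40]
    - [0,0,0.025,0,40]
    - [0,0.02,0,0,100]
    - [-0.004,0.04,0,0,255]
    - [-0.004,0.045,0,0,255]
    - [-0.004,0.045,0,0,255]

```text
clock: 15.4
tcp_pos: [0.4624, 0.0844, 0.1898]
orientation: [0.0, 0.647, 0.763, 0.0]
wrist_force: [1.3, -1.0, -0.0]
finger_gap: 0.0138
```

>>> send_rows:
  targets:
    - [-0.002,0.04,0,0,255]
    - [0,0.025,0,0,255]
    - [0,0.008,0,0,255]
    - [0,0,0,0,255]
    - [0,0,0,0,255]
    - [0,0,0,0,255]

```text
clock: 16.0
tcp_pos: [0.4606, 0.1551, 0.1889]
orientation: [0.0, 0.647, 0.763, -0.0]
wrist_force: [0.5, 0.2, 0.0]
finger_gap: -0.0
```

```bash
python3 - <<'E'
from h import *
d=save('scene','scene4.png'); d=save('top','top4.png')
print(monitor.get_state()['tcp_pos'],monitor.get_state()['wrist_force'])
K=d['camera_matrix'];T=d['pose'];z=d['z_map'];v,u=np.mgrid[0:384,0:512]
P=np.stack([(u-K[0,2])/K[0,0]*z,(v-K[1,2])/K[1,1]*z,z],-1)@T[:3,:3].T+T[:3,3]
for n,c,zl in [('slim',(.556,-.114),.07),('wide',(.475,-.067),.065),('idler',(.506,.163),.07)]:
    m=(np.hypot(P[...,0]-c[0],P[...,1]-c[1])<.035)&(P[...,2]>zl)&(P[...,2]<.1)&(z>0)
    if m.sum()>5: print(n,cv2.minEnclosingCircle(P[m][:,:2].astype(np.float32)),np.median(P[m][:,2]))
E
```

```text
[0.46063429 0.15510402 0.18885451] [0.39199069 0.13430888 0.15386638]
slim ((0.5563181042671204, -0.11488565802574158), 0.021206039935350418) 0.0868839690355917
wide ((0.4741232395172119, -0.06685198843479156), 0.02500595524907112) 0.07911030975961464
```

View pics/scene4.png

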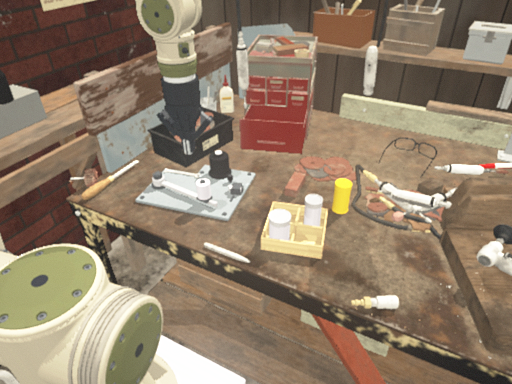

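Both tins stand upright in the crate at (280,224) and (314,209), with tops at 79 and 87 mm as expected. Now I go down in front of the roller.

>>> send_rows:
  targets:
    - [0,0,-0.025,0,255]
    - [0,0,-0.035,0,255]
    - [0,0,-0.035,0,255]
    - [0,0,-0.03,0,255]
    - [0,0,-0.015,0,255]
    - [0,0,-0.006,0,255]
    - [0,0,0,0,255]
    - [0,0,0,0,255]

```text
clock: 16.9
tcp_pos: [0.4613, 0.156, 0.0437]
orientation: [0.0, 0.647, 0.763, 0.001]
wrist_force: [1.1, 0.1, -0.6]
finger_gap: 0.0003
```

>>> send_rows:
  targets:
    - [0.005,0.0008,0,0,255]
    - [0.005,0.0008,0,0,255]
    - [0.005,0.0008,0,0,255]
    - [0.005,0.0008,0,0,255]
    - [0.005,0.0008,0,0,255]
    - [0,0,0,0,255]

```text
clock: 17.5
tcp_pos: [0.4839, 0.1593, 0.0423]
orientation: [-0.001, 0.647, 0.763, -0.002]
wrist_force: [-5.9, -3.7, 3.1]
finger_gap: -0.0001
```

>>> send_rows:
  targets:
    - [0.005,0,0,0,255]
    - [0.006,0,0,0,255]
    - [0.006,0,0,0,255]
    - [0.006,0.0003,0,0,255]
    - [0.006,0.0005,0,0,255]
    - [0.006,0.001,0,0,255]
    - [0.006,0.0015,0,0,255]
    - [0,0,0,0,255]

```text
clock: 18.3
tcp_pos: [0.5243, 0.1621, 0.0417]
orientation: [-0.001, 0.647, 0.763, -0.003]
wrist_force: [-5.7, -4.6, 1.6]
finger_gap: 0.0001
```

```bash
python3 - <<'E'
from h import *
save('scene','scene5.png');save('wrist','w5.png')
print(eyes.tip_of('idler_roller','scene'),monitor.get_state()['wrist_force'])
i=cv2.imread('pics/scene5.png');cv2.imwrite('pics/s5c.png',cv2.resize(i[100:240,110:290],None,fx=4,fy=4))
E
```

```text
[{'xyz': [0.5533, 0.1647, 0.0583], 'conf': 0.76}] [-6.82937821 -5.19199828  1.39062218]
```

View pics/s5c.png

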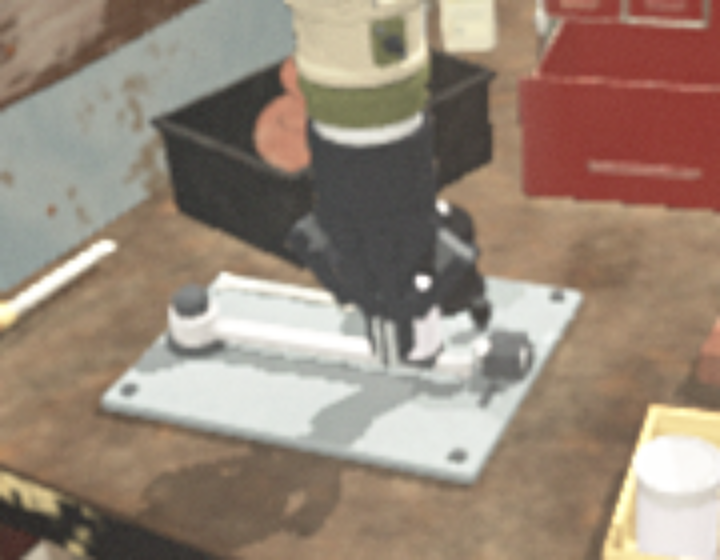

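View pics/w5.png

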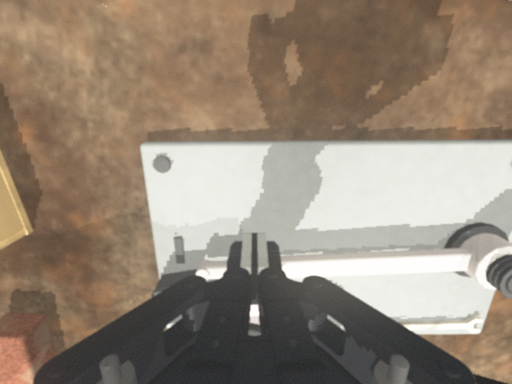

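The roller is in front of the fingers and centred (2 mm off), and it moves with them. Push on past the pawl.

>>> send_rows:
  targets:
    - [0.005,0.0013,0,0,255]
    - [0.005,0.0015,0,0,255]
    - [0.005,0.0016,0,0,255]
    - [0.005,0.0017,0,0,255]
    - [0.005,0.0017,0,0,255]
    - [0.005,0.0017,0,0,255]
    - [0,0,0,0,255]

```text
clock: 19.15
tcp_pos: [0.5534, 0.1715, 0.0411]
orientation: [-0.002, 0.647, 0.763, -0.004]
wrist_force: [-7.5, -6.2, -0.5]
finger_gap: -0.0001
```

>>> send_rows:
  targets:
    - [0.005,0.0018,0,0,255]
    - [0.004,0.0015,0,0,255]
    - [0.003,0.001,0,0,255]
    - [0,0,0,0,255]
    - [0,0,0,0,255]

```text
clock: 19.65
tcp_pos: [0.5647, 0.1756, 0.041]
orientation: [-0.002, 0.647, 0.763, -0.004]
wrist_force: [-7.7, -5.6, -0.8]
finger_gap: -0.0003
```

>>> send_rows:
  targets:
    - [0.003,0.001,0,0,255]
    - [0.003,0.001,0,0,255]
    - [0,0,0,0,255]
    - [0,0,0,0,255]

```text
clock: 20.05
tcp_pos: [0.5654, 0.1759, 0.0409]
orientation: [-0.004, 0.647, 0.763, -0.008]
wrist_force: [-21.2, -10.9, 12.1]
finger_gap: 0.0001
```

Stop reached: the force rose to 24 N with almost no further travel. Check the pictures.

```bash
python3 - <<'E'
from h import *
save('scene','scene6.png')
print([ (n,eyes.tip_of(n,'scene')[:2]) for n in ['idler_roller','spanner_b','slim_tin','wide_tin']])
d=save('wrist','w6.png'); save('top','top6.png')
s=monitor.get_state();print(s['tcp_pos'],s['wrist_force'],s['clock'])
i=cv2.imread('pics/scene6.png');cv2.imwrite('pics/s6c.png',cv2.resize(i[130:260,120:350],None,fx=3.4,fy=3.4,interpolation=cv2.INTER_CUBIC))
i=cv2.imread('pics/top6.png');cv2.imwrite('pics/t6c.png',cv2.resize(i[125:235,120:345],None,fx=3.5,fy=3.5,interpolation=cv2.INTER_CUBIC))
E
```

```text
[('idler_roller', [{'xyz': [0.5965, 0.1784, 0.0543], 'conf': 0.82}, {'xyz': [0.5368, -0.0511, 0.0042], 'conf': 0.59}]), ('spanner_b', [{'xyz': [0.5966, 0.3046, 0.0081], 'conf': 0.48}]), ('slim_tin', [{'xyz': [0.6547, -0.1549, -0.0032], 'conf': 0.88}, {'xyz': [0.5571, -0.1174, 0.0075], 'conf': 0.8}]), ('wide_tin', [{'xyz': [0.4771, -0.0715, 0.0054], 'conf': 0.73}])]
[0.56542621 0.17591111 0.04088464] [-21.60324535 -11.43157618  11.77099448] 20.4
```

View pics/s6c.png

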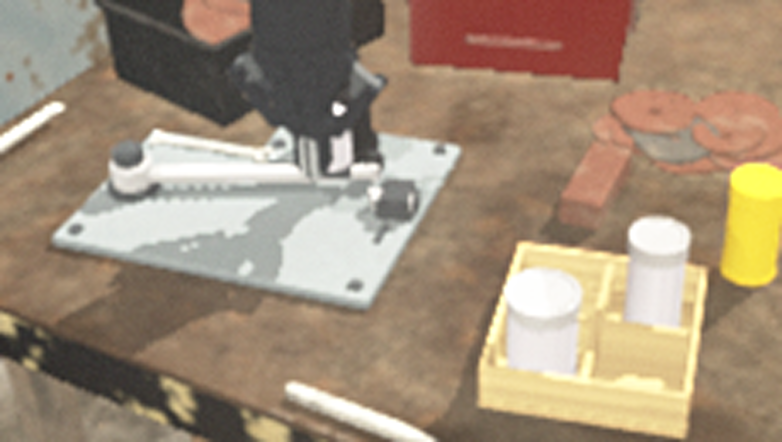

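View pics/w6.png

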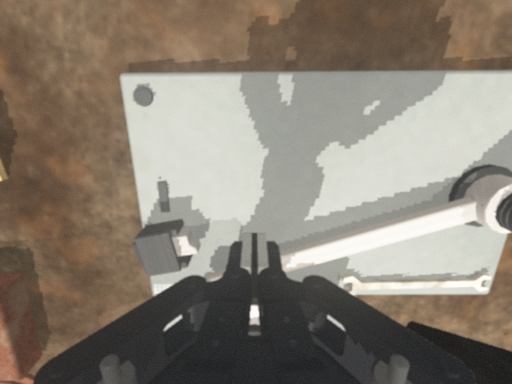

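View pics/t6c.png

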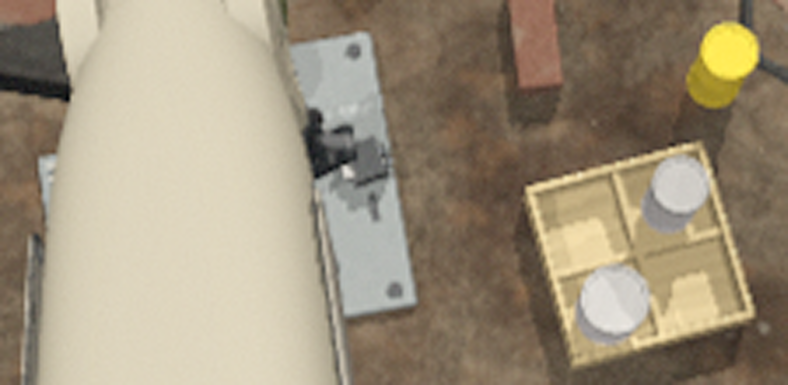

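The roller reads (0.5965, 0.178), against an expected stop of (0.595, 0.181). In the wrist view the pawl nose is sprung out in front of the arm (185,245). The spanner and both tins are unmoved.

```bash
python3 - <<'E'
from h import *
print(ticket.hand_in()); s=monitor.get_state();print(s['tcp_pos'],s['wrist_force'],s['clock'])
E
```

```text
the job is handed in; nothing more can be done
None
the job is handed in; nothing more can be done
```

The job is handed in: both tins are in the crate and the arm is still pressing the tensioner back on its stop. No verdict was reported.

- **Tins:** The slim white tin stands in cell3 and the wide tin in cell0. The last depth check put both within about 2 mm of the cell centres, with tops at 87 and 79 mm, so they sit upright on the floors. I left the yellow look-alike alone.
- **Tensioner:** I pushed the roller with closed fingers to the rubber stop. It was seen at (0.5965, 0.178) against an expected (0.595, 0.181).
- **Holding force:** The wrist read a steady 24 N or so of horizontal force when I handed in, at about 20 s of the 72 s allowed.
- **Pawl:** In the last pictures its nose is sprung out in front of the arm. I could only judge this by eye; its travel was not measured.
- **Loose parts:** The spanner was measured again and had not moved. I did not measure the punch or coupler again, but no path of the arm came near them.

One reading disagreed slightly: the detector put the wide tin about 5 mm from the depth measurement, which is still well within the 18 mm allowed.

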